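# Carry a drying lid on its free-running carriage to the turntable

### The job

Pick up the walnut tray by its bridge handle and carry it to the locked turntable, keeping it nearly level and never letting the free-running carriage with the freshly lacquered lid run up against either red end rim. Hold the tray clear above the two cedar rests and balance it until the carriage has stayed in the middle of the tray (within 2 cm) for at least four seconds without a break; then lower the tray, do not drop it, so that it lies across both rests, long side square to them and centred on the turntable, with the carriage at rest still near the middle, and let go. Leave the bowl, oil jar, cup and spatula where they are.

Things in the scene. Friction and masses are not known exactly. Their poses are not given: they have to be found in the camera images.
- tray: Loose walnut carrier tray, 122 mm (its x) by 356 mm (its y, the long way), about 0.40 kg (hidden, 0.8 to 1.25 times), with a bridge handle across its middle. Origin at the centre of its underside, z up. Side rims 24 mm and red end rims 40 mm high, measured from the underside; end rims' inner faces at y = -170 and +170 mm. It starts standing on the table.
- tray_handle (a point): Centre of the cedar handle bar, 125 mm straight above the tray's origin: the point to grip, from above, fingers closing along the tray's y. The bar runs along the tray's x, 126 mm long, 24 mm thick (along y), 30 mm high, top at 140 mm; its posts stand at x = -58 and +58 mm.
- carriage (a joint): Position (m) of the white carriage with the lid along the tray's y, 0 in the middle of the tray. It runs almost freely on two level rods: relative to the tray it accelerates by 9.81 m/s2 x tilt (rad) towards the lower end, minus the tray's own acceleration along y, minus about 0.1 /s x its speed. Starts at rest at 0.03 to 0.08; meets the end rims at -0.12 and +0.12.
- lid_top (a point): Top centre of the brown lacquered lid (96 mm diameter) that is fixed on the carriage, 52 mm above the tray's underside plane; its y in the tray's frame is the carriage's position. Carriage 84 by 100 mm (along y), with lid 22 mm high about 0.30 kg (hidden, 0.8 to 1.25 times).
- turntable: Fixed (locked) walnut lazy-susan turntable, 300 mm diameter, disc top 30 mm above the table. Origin at its centre on the table surface, z up. The tray belongs on its two cedar rests with the tray's y axis along the turntable's y, either way round, the tray's middle over the turntable's centre.
- rests (a point): Point midway between the two cedar rests at the height of their level tops, 55 mm above the table over the turntable's centre. Each rest is 150 mm long along the turntable's x, 20 mm wide, 25 mm high, centred at y = -65 and +65 mm.
- bowl: Bystander: glossy chestnut Go bowl, 132 mm diameter, 82 mm high, origin at the centre of its underside. Do not touch.
- oil: Bystander: amber oil jar, 64 mm diameter, 80 mm high, origin at the centre of its underside. Do not touch.
- cup: Bystander: clay burnishing cup, 68 mm diameter, 75 mm high, origin at the centre of its underside. Do not touch.
- spatula: Bystander: copper spatula with a wooden handle, 200 mm long, lying flat on the table, handle towards its -x. Do not touch.

How it is judged:
On the way:
1. tray held clear above the rests (underside 15 mm or more over their tops, within 60 mm of the turntable's centre) with the carriage within 20 mm of the tray's middle for 4 s without a break (value of joint carriage between -0.02 and 0.02 m and height (world z) of tray above 0.07 m and horizontal distance between tray and turntable below 0.06 m), for 4 s.
At the end, for the whole second after the job is handed in: The tray is let go and lies flat on both cedar rests, its middle within 30 mm of the turntable's centre, its long axis within 0.17 rad of square across the rests, with the carriage within 60 mm of the middle and moving slower than 0.03 m/s (horizontal distance between tray and turntable below 0.03 m and height (world z) of tray between 0.05 and 0.06 m and angle between tray's own z axis and vertical below 0.04 rad and angle between the y axis of tray and the y axis of turntable, either way round below 0.17 rad and contact force between tray and turntable above 2 N and value of joint carriage between -0.06 and 0.06 m and velocity of joint carriage between -0.03 and 0.03 m/s and linear speed of tray below 0.02 m/s); the robot touches nothing.
It fails at once if the carriage runs up against an end rim (more than 116 mm from the tray's middle) (value of joint carriage above 0.116 m or value of joint carriage below -0.116 m).
It fails at once if the tray tilts more than 0.3 rad (angle between tray's own z axis and vertical above 0.3 rad).
It fails at once if the tray is dropped or flung (faster than 0.6 m/s) (linear speed of tray above 0.6 m/s).
It fails at once if the bowl, oil jar, cup or spatula is moved by more than 30 mm (distance of any of bowl, oil, cup, spatula from where it was at the start of the episode above 0.03 m).
It also fails if it takes over 64 s, if anything falls off the work surface, if the arm or the gripper's body presses on something with over 40 N, if the wrist force passes 120 N, or if a joint passes its speed limit or range.

### The arm

A 6-joint arm with a two-finger parallel gripper is mounted at the origin on the work surface. World frame = base frame: x ahead of the robot, y to its left, z up, the work surface at z = 0. Lengths are in m, angles in rad, forces in N, time in s.
With the tool pointing down it reaches from about 0.3 to 0.875 m from the base axis. Payload 6.4 kg.
Tool frame: the origin (TCP) lies on the front face of the gripper's body, between the roots of the fingers; the fingertips stand 73 mm ahead of it and the grasp point (between the pads) lies ctrl.pinch_z ahead of it (ctrl.pinch_z is the distance from the TCP to the grasp point, in m); z points along the fingers, x is the direction in which the jaws open and shut, and the axes are right-handed (so a half turn about z gives the same grasp; the last joint's range is limited). The gripper opens to 85 mm and grips with 20 to 120 N. Pads are 22 mm wide; open, the fingers measure 114 mm over their backs; the gripper's body (76 mm by 85 mm) begins 54 mm behind the grasp point. The pads swing forward as they close: fully open they stand 13 mm farther back than shut.
Start: joints at [0.907, 0.181, 1.607, -0, 1.354, -0.206], TCP at [0.254, 0.516, 0.304] pointing down, gripper open.
Joint ranges: [-2.99, 2.99], [-0.89, 2.07], [0.3, 2.58], [-1.14, 4.28], [0, 2.63], [-3.12, 3.12]. Speed limits (rad/s): [2.57, 2.57, 3.01, 3.14, 3.14, 3.14].

### API

Orientations are given as a unit quaternion [w, x, y, z].
In Python, from bench import ctrl gives the robot as it stands.
- The arm moves only by the tool move_arm, never from a script. Its argument "rows" is text: rows parted by semicolons, each of 7 numbers parted by spaces: the shift along the tool's x, y, z in cm, then the turn, a rotation vector about the tool's x, y, z in degrees, then the opening, from 0 (shut) to 1 (fully open). In form: x y z rx ry rz grip; .... A call has 1 to 20 rows; each row shifts and turns the commanded pose from where the row before left it, along the tool's axes as they then stand; what a row does not reach is not made up. A row lasts 1/10 s, in which the tool goes at most 50 mm and 8.59 degrees, less where a joint would pass 70% of its speed; a pose out of reach is approached as far as the arm can. A call with a gripper value outside its range is refused whole. The fingers move at their own pace and stop on an object; the grip force is fixed at half the most. Time passes only in rows, so rows that do not move let the fingers close. It gives the time, the measured TCP pose, the force and the opening at its end, in the units of the state.
- ctrl.get_obs(): the state, without advancing time (a new reading comes with each control period).
- ctrl.camera(name): name is "side" or "top"; returns a dict with "color" (480x640x3 uint8, blue, green, red), "fx", "fy", "cx", "cy" (pixels), "rvec" (rotation vector, rad) and "tvec" (3), from world to camera coordinates, as OpenCV has them. Camera axes: x right, y down, z forward; pixel columns grow to the right and rows downward; lengths in m; the calibration is good to about 2 mm. A picture is of the moment at which its call begins. There is no depth.
- ctrl.hand_in(): hands the job in, once; it reports no verdict.
Trained networks look in the newest picture that a camera, given by its name, has taken for a name from the list of things; names that differ only in an ending like _2 or _b are one class to them, and where a whole thing is asked for, a point or a joint stands for the part that bears it (a point fixed in the world has none). Each returns a list of dicts, best first, with "confidence" (0 to 1); they miss things now and then, are a little off and sometimes report something else, mostly with a low value. They report only what shows in the picture. A call takes as long as a camera call.
- ctrl.look_for(camera, query): "bbox" ([left, top, right, bottom] in pixels, round what is visible of it).
- ctrl.trace(camera, query): "region" (480x640 bool, what is visible of it) and "bbox" ([left, top, right, bottom] in pixels, round what is visible of it).
The state is a dict: "time_s": time; "q": joint angles; "dq": joint speeds; "joint_efforts": joint torques, N m; "eef_pos": TCP position; "eef_rot": TCP orientation; "wrist_force": force on the tool from outside, world axes, zero at the start; "torque": the same for the moment, N m; "opening": opening from 0.0 (shut) to 1.0 (fully open).
Only numpy, scipy, OpenCV 4.12 (cv2) and the standard library are available. Lean on these libraries where they do the work, as an engineer would, in place of code of your own. Each camera call takes 0.05 s, during which the arm holds its last target.

## Working session

There is one attempt and no reset: what is moved stays moved. The work goes in short steps, Python scripts to look and compute and a tool call to move; the robot and the scene stay as the last step left them, time stands still between calls to the robot, and variables do not carry over. Pictures are saved under pics/ and viewed, and the job is handed in when it is done.

Besides the shell and the picture viewer there is one more tool, called after "Call:" by a JSON object that holds its "fn" and its "kwargs". move_arm: Moves the arm, as the interface text tells. Its arguments: {"type":"object","properties":{"rows":{"type":"string"}},"required":["rows"]}

```bash
ls; mkdir -p pics
python3 - <<'E'
from bench import ctrl
import cv2
o=ctrl.get_obs(); print({k:o[k] for k in ('time_s','eef_pos','eef_rot','opening','wrist_force')}, ctrl.pinch_z)
for c in('side','top'):
    r=ctrl.camera(c); cv2.imwrite(f'pics/{c}0.png',r['color']); print(c,{k:r[k] for k in r if k!='color'})
    for n in('tray','tray_handle','carriage','lid_top','turntable','bowl','oil','cup','spatula'):
        print(n,[(round(d['confidence'],2),[int(v) for v in d['bbox']]) for d in ctrl.look_for(c,n)][:2])
E
```

```text
pics
{'time_s': 0.0, 'eef_pos': array([0.25383692, 0.51545586, 0.30297637]), 'eef_rot': array([ 3.23037102e-04,  8.49095011e-01,  5.28239413e-01, -8.25030381e-04]), 'opening': 1.0005992786906608, 'wrist_force': array([ 0.04240382, -1.00808782, -0.45597135])} 0.0539
side {'fx': 441.30709177585555, 'fy': 441.30709177585555, 'cx': 316.63001914076494, 'cy': 234.18866797916888, 'rvec': array([ 2.01319107, -0.74682783,  0.4150121 ]), 'tvec': array([-0.49645748,  0.29369954,  0.52436439])}
tray [(0.89, [256, 285, 470, 480])]
tray_handle [(0.79, [262, 283, 470, 480])]
carriage [(0.83, [285, 323, 358, 376])]
lid_top [(0.71, [282, 321, 359, 375])]
turntable [(0.58, [108, 194, 243, 268])]
bowl [(0.74, [272, 176, 328, 222])]
oil [(0.91, [388, 234, 424, 289])]
cup [(0.76, [333, 202, 366, 249])]
spatula [(0.75, [426, 310, 517, 389])]
top {'fx': 469.62854692466675, 'fy': 469.62854692466675, 'cx': 319.33151536577617, 'cy': 238.87098613747963, 'rvec': array([ 2.16439921, -2.14261475,  0.21910971]), 'tvec': array([-0.04385812,  0.65505723,  0.87867556])}
tray [(0.58, [326, 271, 512, 367])]
tray_handle [(0.84, [327, 271, 512, 369])]
carriage [(0.61, [359, 290, 415, 338])]
lid_top [(0.6, [360, 289, 416, 337])]
turntable [(0.83, [65, 238, 220, 395])]
bowl []
oil [(0.6, [350, 172, 389, 209])]
cup [(0.61, [266, 161, 304, 196]), (0.36, [351, 172, 387, 210])]
spatula [(0.25, [63, 239, 220, 395])]
```

View pics/top0.png

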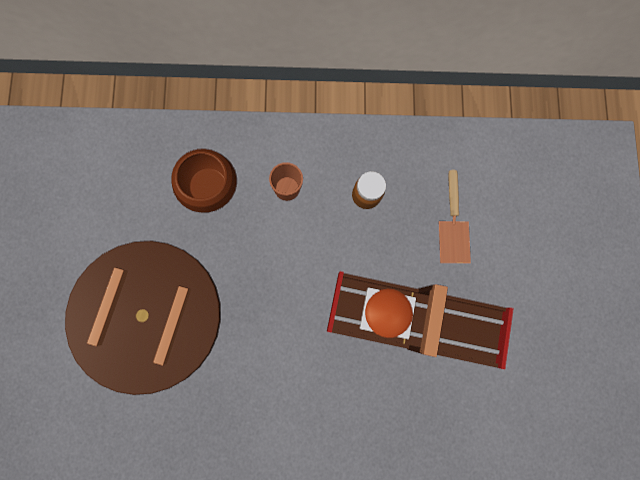

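View pics/side0.png

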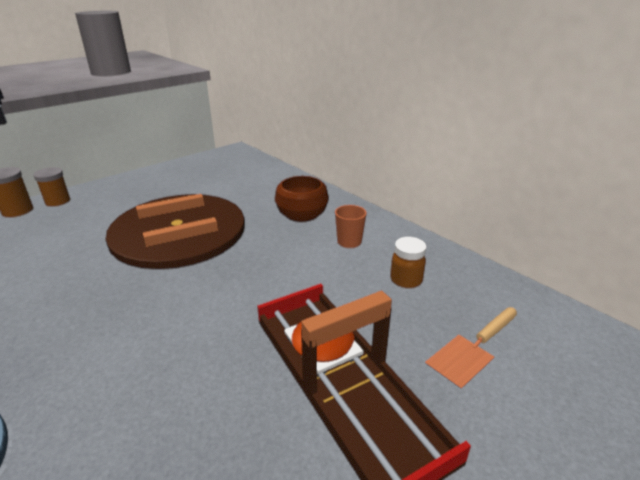

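```bash
cat > h.py <<'E'
from bench import ctrl
import cv2, numpy as np
def P(r,uv,z):
    R=cv2.Rodrigues(r['rvec'])[0]; C=-R.T@r['tvec']
    K=np.array([[r['fx'],0,r['cx']],[0,r['fy'],r['cy']],[0,0,1]])
    d=R.T@np.linalg.solve(K,[uv[0],uv[1],1.]); return C+d*(z-C[2])/d[2]
def proj(r,p):
    K=np.array([[r['fx'],0,r['cx']],[0,r['fy'],r['cy']],[0,0,1]])
    return cv2.projectPoints(np.array([p],float).reshape(-1,1,3),r['rvec'],r['tvec'],K,None)[0].reshape(-1,2)
E
python3 - <<'E'
from h import *
r=ctrl.camera('top'); im=r['color'].astype(int)
R=cv2.Rodrigues(r['rvec'])[0]; print('cam',-R.T@r['tvec'])
b,g,rr=im[...,0],im[...,1],im[...,2]
m=((rr>100)&(g<40)&(b<50)).astype(np.uint8)
n,l,s,c=cv2.connectedComponentsWithStats(m)
for i in range(1,n):
    if s[i,4]>60: print(s[i],c[i],P(r,c[i],.04)); 
for n,z in(('tray_handle',.14),('lid_top',.052),('turntable',.03),('oil',.08),('cup',.075)):
    t=ctrl.trace('top',n)[0]; ys,xs=np.nonzero(t['region']); print(n,t['confidence'],P(r,(xs.mean(),ys.mean()),z), cv2.minAreaRect(np.c_[xs,ys].astype(np.float32)))
# rests
for q in((122,269),(115,268),(88,344),(97,346),(178,287),(188,289),(154,361),(163,364)): print(q,P(r,q,.055))
for q in((437,286),(447,286),(422,353),(434,356),): print('h',q,P(r,q,.14))
print('hub',P(r,(142,316),.03))
E
```

```text
cam [ 0.50304312 -0.00167234  0.97469948]
[327 272  16  60 195] [334.94871795 299.96923077] [ 0.53575453 -0.06956302  0.04      ]
[496 308  17  61 477] [503.55974843 337.80922432] [ 0.46411705 -0.40442072  0.04      ]
tray_handle 0.8 [ 0.49953197 -0.21360489  0.14      ] ((421.031494140625, 316.8974304199219), (182.04998779296875, 71.02051544189453), 9.963804244995117)
lid_top 0.72 [ 0.51217025 -0.17261431  0.052     ] ((388.07415771484375, 312.0142822265625), (50.98879623413086, 48.64708709716797), 10.885525703430176)
turntable 0.61 [0.5000943  0.30701956 0.03      ] ((142.5, 316.5), (153.0, 155.0), 90.0)
oil 0.81 [ 0.75064716 -0.13400331  0.08      ] ((369.3076477050781, 189.5384521484375), (31.61791229248047, 38.82901382446289), 33.6900634765625)
cup 0.57 [0.76945961 0.03025953 0.075     ] ((286.6153869628906, 179.42308044433594), (36.332862854003906, 33.83671188354492), 56.3099365234375)
(122, 269) [0.59124532 0.34414505 0.055     ]
(115, 268) [0.59303809 0.35760522 0.055     ]
(88, 344) [0.44928607 0.39654222 0.055     ]
(97, 346) [0.44568947 0.37961448 0.055     ]
(178, 287) [0.55757528 0.23515917 0.055     ]
(188, 289) [0.55390628 0.21585276 0.055     ]
(154, 361) [0.41863689 0.27208327 0.055     ]
(163, 364) [0.41321537 0.25504214 0.055     ]
h (437, 286) [ 0.55858967 -0.24544609  0.14      ]
h (447, 286) [ 0.55875984 -0.26356774  0.14      ]
h (422, 353) [ 0.4415239  -0.21491954  0.14      ]
h (434, 356) [ 0.43649542 -0.23594327  0.14      ]
hub [0.50185519 0.30815669 0.03      ]
```

Call:
{"fn": "move_arm", "kwargs": {"rows": "-3.15 3.07 0.2 0 0 0 1;-3.15 3.07 0.2 0 0 0 1;-3.15 3.07 0.2 0 0 0 1;-3.15 3.07 0.2 0 0 0 1;-3.15 3.07 0.2 0 0 0 1;-3.15 3.07 0.2 0 0 0 1;-3.15 3.07 0.2 0 0 0 1;-3.15 3.07 0.2 0 0 0 1;-3.15 3.07 0.2 0 0 0 1;-3.15 3.07 0.2 0 0 0 1;-3.15 3.07 0.2 0 0 0 1;-3.15 3.07 0.2 0 0 0 1;-3.15 3.07 0.2 0 0 0 1;-3.15 3.07 0.2 0 0 0 1;-3.15 3.07 0.2 0 0 0 1;-3.15 3.07 0.2 0 0 0 1;-3.15 3.07 0.2 0 0 0 1;-3.15 3.07 0.2 0 0 0 1"}}

```text
time_s: 3.1
eef_pos: [0.4995, -0.239, 0.2678]
eef_rot: [0.0, 0.849, 0.528, 0.0]
wrist_force: [0.1, 0.2, 0.7]
opening: 0.997
```

Call:
{"fn": "move_arm", "kwargs": {"rows": "0 0 0 0 0 -7 1;0 0 0 0 0 -7.1 1;0 0 0 0 0 0 1"}}

```text
time_s: 3.4
eef_pos: [0.4991, -0.2375, 0.2676]
eef_rot: [-0.0, 0.778, 0.629, -0.0]
wrist_force: [1.5, -0.2, 0.4]
opening: 1.0
```

```bash
cat >> h.py <<'E'
from scipy.spatial.transform import Rotation as Ro
def pose():
    o=ctrl.get_obs(); q=o['eef_rot']; return np.array(o['eef_pos']),Ro.from_quat([q[1],q[2],q[3],q[0]]).as_matrix(),o
E
python3 - <<'E'
from h import *
p,R,o=pose(); print(o['time_s'],p,R.round(4),o['q'])
t=np.array([.499,-.2385,.177]); print('delta tool cm',100*R.T@(t-p)); print('yaw of x',np.degrees(np.arctan2(R[1,0],R[0,0])))
for c in('side','top'):
    r=ctrl.camera(c); cv2.imwrite(f'pics/{c}1.png',r['color'])
E
```

```text
3.4 [ 0.4991274  -0.2374906   0.26760738] [[ 2.099e-01  9.777e-01 -4.000e-04]
 [ 9.777e-01 -2.099e-01  4.000e-04]
 [ 3.000e-04 -5.000e-04 -1.000e+00]] [-6.58890378e-01  1.67058178e-01  1.69916583e+00  3.61241578e-05
  1.27591670e+00 -2.01822285e+00]
delta tool cm [-0.10379582  0.01307251  9.06070575]
yaw of x 77.88340773063909
```

View pictures.

View pics/top1.png

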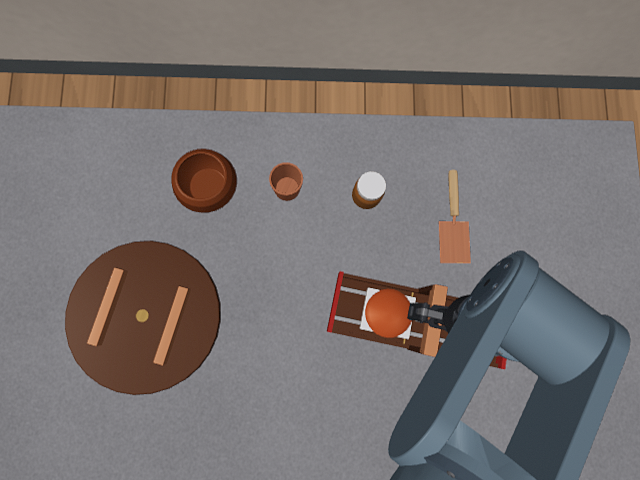

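View pics/side1.png

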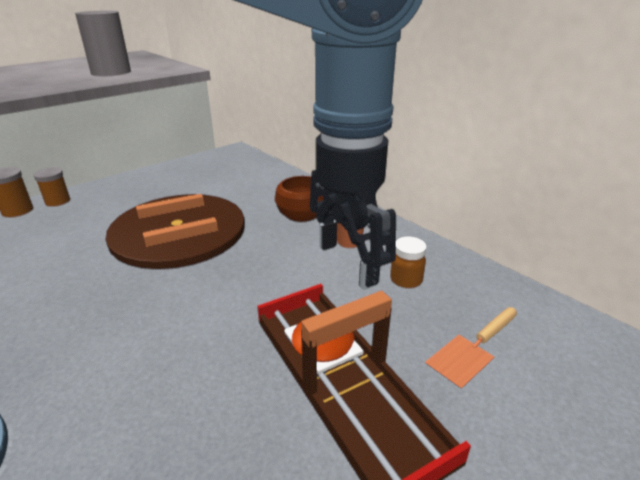

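Call:
{"fn": "move_arm", "kwargs": {"rows": "-0.1 0 3 0 0 0 1;0 0 3 0 0 0 1;0 0 2 0 0 0 1;0 0 1.1 0 0 0 1;0 0 0 0 0 0 1"}}

```text
time_s: 4.0
eef_pos: [0.4984, -0.2372, 0.1756]
eef_rot: [-0.001, 0.778, 0.628, -0.0]
wrist_force: [-0.5, -0.0, 0.0]
opening: 1.003
```

Run:
```python
from h import *
for c in('side','top'):
    r=ctrl.camera(c); cv2.imwrite(f'pics/{c}2.png',r['color'])
    R=cv2.Rodrigues(r['rvec'])[0]; print('cam',-R.T@r['tvec'])
    im=r['color'].astype(int); b,g,rr=im[...,0],im[...,1],im[...,2]
    u,v=(320,345) if c=='side' else (385,312)
    print(im[v-2:v+3:2,u-2:u+3:2].reshape(-1,3).tolist())
    bb=proj(r,[.5126,-.1729,.045])[0]; print(bb)
```

```text
cam [ 0.1864276  -0.54774162  0.52240916]
[[53, 86, 138], [51, 85, 147], [44, 79, 153], [46, 83, 166], [32, 81, 197], [25, 80, 202], [23, 78, 206], [23, 80, 211], [23, 79, 208]]
[319.97124764 331.602615  ]
cam [ 0.50304312 -0.00167234  0.97469948]
[[44, 86, 183], [45, 84, 181], [42, 82, 179], [48, 90, 185], [47, 86, 184], [45, 86, 182], [50, 93, 188], [47, 89, 186], [45, 87, 183]]
[387.49365749 312.16830147]
```

View pics/side2.png

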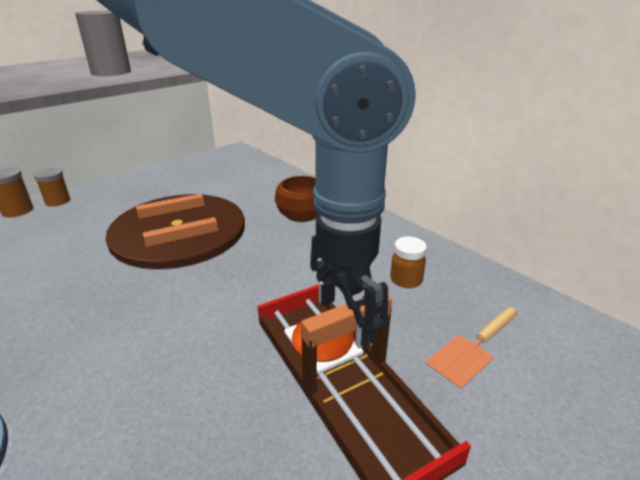

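View pics/top2.png

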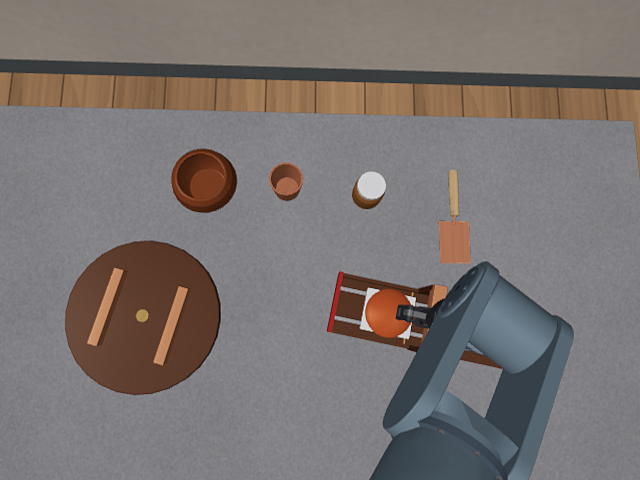

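Call:
{"fn": "move_arm", "kwargs": {"rows": "0 0 0 0 0 0 0;0 0 0 0 0 0 0;0 0 0 0 0 0 0;0 0 0 0 0 0 0;0 0 0 0 0 0 0;0 0 0 0 0 0 0"}}

```text
time_s: 4.7
eef_pos: [0.4993, -0.2388, 0.1777]
eef_rot: [0.001, 0.778, 0.628, -0.0]
wrist_force: [-2.3, -3.3, 6.1]
opening: 0.272
```

```bash
cat >> h.py <<'E'
D0=.1756
def traypose(p,R,d=None):
    T=np.c_[R[:,1],R[:,0],-R[:,2]]; return p+R[:,2]*(D0 if d is None else d),T
def hull(r,pts,o,T):
    uv=proj(r,np.asarray(pts)@T.T+o); m=np.zeros((480,640),np.uint8)
    cv2.fillConvexPoly(m,cv2.convexHull(np.round(uv).astype(np.int32)),1); return m
def box(x0,x1,y0,y1,z0,z1): return [(x,y,z) for x in(x0,x1) for y in(y0,y1) for z in(z0,z1)]
A=np.linspace(0,2*np.pi,60)
def lidpts(c): return [(.048*np.cos(a),c+.048*np.sin(a),z) for a in A for z in(.036,)]+[(.043*np.cos(a),c+.043*np.sin(a),.045) for a in A]+[(.02*np.cos(a),c+.02*np.sin(a),.052) for a in A]
def est(r,p,R,save=None,full=False):
    o,T=traypose(p,R); im=r['color']
    hsv=cv2.cvtColor(im,cv2.COLOR_BGR2HSV).astype(int)
    org=((hsv[...,0]<14)&(hsv[...,1]>175)&(hsv[...,2]>110)).astype(np.uint8)
    reg=hull(r,box(-.06,.06,-.168,.168,.02,.055),o,T)
    ign=hull(r,box(-.065,.065,-.014,.014,.108,.142),o,T)|hull(r,box(-.065,-.05,-.014,.014,0,.14),o,T)|hull(r,box(.05,.065,-.014,.014,0,.14),o,T)
    mx=im.max(2).astype(int); mn=im.min(2).astype(int)
    dark=((mx<75)&(mx-mn<18)).astype(np.uint8)|((mx-mn<70)&(hsv[...,0]>90)&(hsv[...,0]<125)&(mx<170)&(mx-mn>15)).astype(np.uint8)
    dark=cv2.dilate(dark,np.ones((3,3),np.uint8)); ign=ign|dark
    ok=(ign==0)
    om=(org>0)&ok&(reg>0)
    cs=np.arange(-.118,.119,.002); sc=[]
    for c in cs:
        h=hull(r,lidpts(c),o,T)>0
        sc.append((om&h).sum()-(om&~h).sum()-(h&ok&~om).sum())
    sc=np.array(sc,float); i=int(sc.argmax())
    lo,hi=max(i-5,0),min(i+6,len(cs)); pf=np.polyfit(cs[lo:hi]-cs[i],sc[lo:hi],2)
    c=cs[i]-pf[1]/2/pf[0] if pf[0]<0 else cs[i]
    if abs(c-cs[i])>.006: c=cs[i]
    if save:
        v=im.copy(); cn,_=cv2.findContours(hull(r,lidpts(c),o,T),0,1); cv2.drawContours(v,cn,-1,(0,255,0),1)
        cn,_=cv2.findContours(om.astype(np.uint8),0,1); cv2.drawContours(v,cn,-1,(255,0,0),1)
        for e in(-.173,.173):
            cn,_=cv2.findContours(hull(r,box(-.061,.061,e-.004,e+.004,0,.04),o,T),0,1); cv2.drawContours(v,cn,-1,(255,255,0),1)
        cv2.imwrite(save,v)
    return c,int(om.sum()),int(sc[i]),int((h&True).sum())
E
python3 - <<'E'
from h import *
p,R,o=pose(); print(o['time_s'],p,R.round(4),o['opening'],o['wrist_force'])
for c in('side','top'):
    r=ctrl.camera(c); print(c,est(r,p,R,f'pics/{c}3.png'))
    r['color']=cv2.imread(f'pics/{c}0.png'); print(est(r,p,R))
E
```

```text
4.7 [ 0.49929965 -0.23876261  0.17774811] [[ 2.102e-01  9.777e-01  9.000e-04]
 [ 9.777e-01 -2.102e-01 -1.700e-03]
 [-1.500e-03  1.200e-03 -1.000e+00]] 0.27152471577241544 [-2.25281407 -3.25213423  6.10781451]
side (np.float64(0.062337235715533984), 1881, -817, 2064)
(np.float64(0.06241347285807734), 1747, -570, 2064)
top (np.float64(0.06407007856341207), 1611, 1361, 1938)
(np.float64(0.06402989915669062), 2015, 1172, 1938)
```

View pics/side3.png

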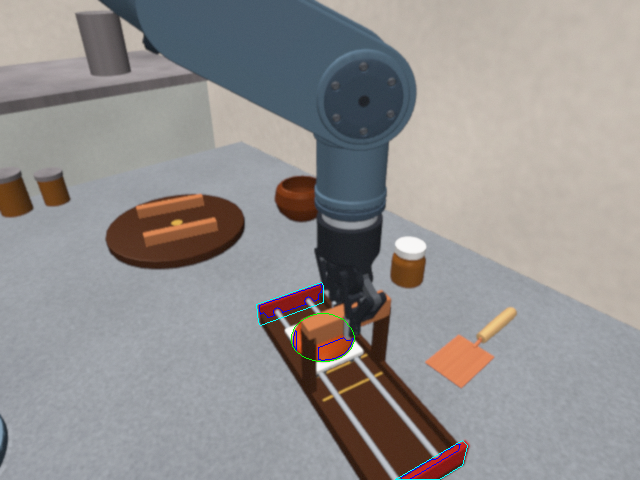

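View pics/top3.png

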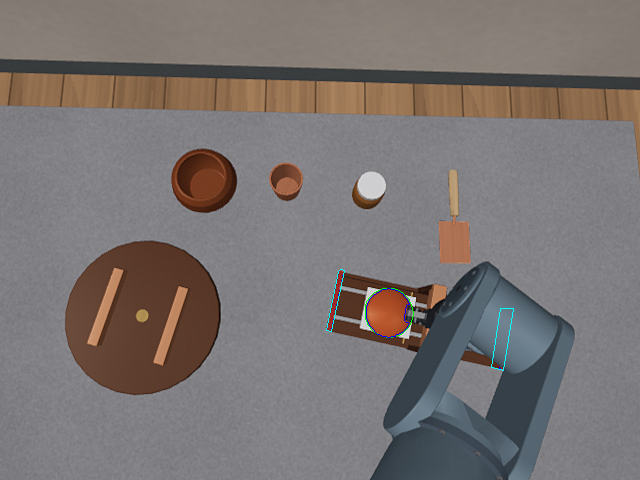

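Call:
{"fn": "move_arm", "kwargs": {"rows": "0 0 -0.3 0 0 0 0;0 0 -0.6 0 0 0 0;-0.12 0 -0.8 0 0.5 0 0;-0.12 0 -0.8 0 0.5 0 0;0 0 -0.8 0 0 0 0;0 0 -0.8 0 0 0 0;0 0 -0.6 0 0 0 0"}}

```text
time_s: 5.5
eef_pos: [0.4986, -0.241, 0.2249]
eef_rot: [-0.005, 0.778, 0.628, 0.007]
wrist_force: [0.7, -0.1, -6.0]
opening: 0.273
```

```bash
sed -i 's/^D0=.*/D0=.1777/' h.py
python3 - <<'E'
s=open('h.py').read()
s=s.replace("    mx=im.max(2)","    for e in(-1,1): ign|=cv2.dilate(hull(r,box(-.062,.062,*sorted((e*.169,e*.178)),0,.041),o,T),np.ones((5,5),np.uint8))\n    mx=im.max(2)")
s+='''
import json
def look(tag,cams=('side','top')):
    for c in cams:
        p,R,o=pose(); r=ctrl.camera(c); e=est(r,p,R,f'pics/{c}{tag}.png')
        print(c,'t',round(o['time_s'],3),'x',round(e[0],4),e[1:3],'tilt deg(+y low)',round(np.degrees(-R[2,0]),3),'p',p.round(4))
        open('log.txt','a').write(json.dumps([o['time_s'],c,e[0],-R[2,0],*p])+'\\n')
'''
open('h.py','w').write(s)
E
python3 -c "
from h import *
look('4'); print(pose()[2]['wrist_force'],pose()[2]['opening'])"
```

```text
side t 5.5 x 0.0464 (1110, 1008) tilt deg(+y low) -0.978 p [ 0.4986 -0.241   0.2249]
top t 5.55 x 0.0426 (1600, 1316) tilt deg(+y low) -0.943 p [ 0.499  -0.2412  0.2258]
[ 0.40203829  0.23455576 -6.5490192 ] 0.27421016086080385
```

View pics/side4.png

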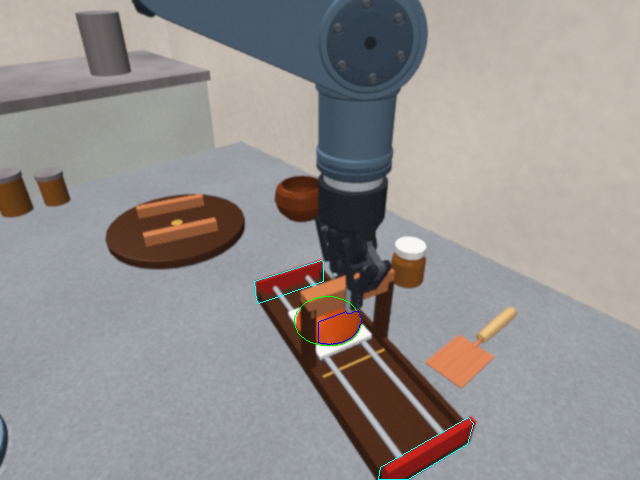

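View pics/top4.png

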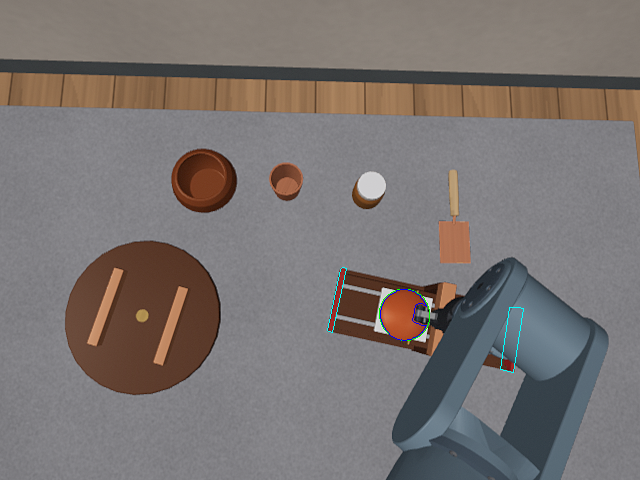

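Call:
{"fn": "move_arm", "kwargs": {"rows": "0.24 0 -0.4 0 -1 0 0;0.24 0 -0.8 0 -1 0 0;0 0 -0.8 0 0 0 0;0 0 -0.8 0 0 0 0;0 0 -0.8 0 0 0 0;0 0 -0.8 0 0 0 0;-0.24 0 -0.4 0 1 0 0"}}

```text
time_s: 6.3
eef_pos: [0.4994, -0.2378, 0.2732]
eef_rot: [0.0, 0.778, 0.629, 0.001]
wrist_force: [-0.0, -0.6, -6.9]
opening: 0.269
```

```bash
python3 -c "
from h import *
look('5'); look('5b')"
```

```text
side t 6.3 x -0.0056 (2523, 2333) tilt deg(+y low) -0.011 p [ 0.4994 -0.2378  0.2732]
top t 6.35 x -0.0075 (641, 435) tilt deg(+y low) -0.049 p [ 0.4994 -0.2387  0.2736]
side t 6.4 x -0.0067 (2553, 2366) tilt deg(+y low) 0.001 p [ 0.4993 -0.2387  0.2729]
top t 6.45 x -0.0093 (592, 396) tilt deg(+y low) 0.005 p [ 0.499  -0.2385  0.2723]
```

Call:
{"fn": "move_arm", "kwargs": {"rows": "0 0 0 0 0 0 0;0 0 0 0 0 0 0;0 0 0 0 0 0 0;0 0 0 0 0 0 0;0 0 0 0 0 0 0"}}

```text
time_s: 7.0
eef_pos: [0.499, -0.2379, 0.2719]
eef_rot: [-0.0, 0.778, 0.628, -0.0]
wrist_force: [0.1, 0.1, -6.8]
opening: 0.27
```

```bash
python3 -c "
from h import *
look('6',('side',)); look('6b',('side','top'))"
```

```text
side t 7.0 x -0.0229 (2725, 2418) tilt deg(+y low) -0.005 p [ 0.499  -0.2379  0.2719]
side t 7.05 x -0.0246 (2734, 2411) tilt deg(+y low) -0.003 p [ 0.4991 -0.2379  0.2719]
top t 7.1 x -0.0283 (185, 36) tilt deg(+y low) -0.004 p [ 0.4991 -0.2379  0.2719]
```

```bash
cat > plan.py <<'E'
from h import *
import sys
G=9.81; L=.14
S=np.array([.4991,-.2379]); E=np.array([.5015,.3075]); YS=np.radians(77.88); YE=np.radians(75.0)
ZS=.272; ZE=.272
def path(f):
    f=np.clip(f,0,1); s=10*f**3-15*f**4+6*f**5
    return S+(E-S)*s, YS+(YE-YS)*s, ZS+(ZE-ZS)*s
def frame(yaw,tilt):   # tool axes; tilt>0: +y end low
    x=np.array([np.cos(yaw)*np.cos(tilt),np.sin(yaw)*np.cos(tilt),-np.sin(tilt)])
    y=np.array([np.sin(yaw),-np.cos(yaw),0]); return np.c_[x,y,np.cross(x,y)]
def plan(x,v,b,N,t0,T,xe=0.,ve=0.,tilt0=None):
    b=np.radians(b); dt=.1
    p,R,o=pose(); tilt0=np.arcsin(-R[2,0])
    def acc(t):
        h=.05; f=lambda q:path(q/T)[0]; a=(f(t+h)-2*f(t)+f(t-h))/h/h; yw=path(t/T)[1]
        return a@np.array([np.cos(yw),np.sin(yw)])
    a=np.array([acc(t0+k*dt) for k in range(N+1)])
    u0=tilt0+b-a[0]/G
    # linear-interp u, integrate
    def sim(u):
        X,V=x,v; out=[]
        for k in range(N):
            m=8
            for j in range(m):
                uu=u[k]+(u[k+1]-u[k])*(j+.5)/m; ac=G*uu-.1*V; X+=V*dt/m+ac*(dt/m)**2/2; V+=ac*dt/m
            out.append((X,V))
        return np.array(out)
    base=np.zeros(N+1); base[0]=u0; s0=sim(base)
    M=np.array([sim(base+np.eye(N+1)[k])[-1]-s0[-1] for k in range(1,N)]).T
    rhs=np.array([xe,ve])-s0[-1]
    # minimise |D u|^2
    D=np.diff(np.eye(N+1),axis=0); Di=D[:,1:N]; d0=D[:,0]*u0
    H=Di.T@Di+1e-3*np.eye(N-1)
    KK=np.block([[H,M.T],[M,np.zeros((2,2))]]); sol=np.linalg.solve(KK,np.r_[-Di.T@d0,rhs])[:N-1]
    u=np.r_[u0,sol,0]; tilt=u-b+a/G; X=sim(u)
    print('x traj mm',(X[:,0]*1000).round(0).tolist()); print('tilt deg',np.degrees(tilt).round(2).tolist())
    Rp=R.copy(); pp=p.copy(); rows=[]
    c0,y0,z0=path(t0/T)
    for k in range(1,N+1):
        c,yw,z=path((t0+k*dt)/T); Rn=frame(yw,tilt[k]); piv=np.array([c[0],c[1],z-L]); pn=piv-Rn[:,2]*L
        d=Rp.T@(pn-pp)*100; rv=np.degrees(Ro.from_matrix(Rp.T@Rn).as_rotvec())
        d=d.round(2); rv=rv.round(2); rows.append(' '.join('%g'%(q+0) for q in (*d,*rv,0)))
        pp=pp+Rp@d/100; Rp=Rp@Ro.from_rotvec(np.radians(rv)).as_matrix()
    print(';'.join(rows)); print('next t0',t0+N*dt)
if __name__=='__main__':
    a=[float(q) for q in sys.argv[1:]]; plan(a[0],a[1],a[2],int(a[3]),a[4],a[5],*a[6:])
E
python3 plan.py -0.0285 -0.034 -0.15 14 0 10
```

```text
x traj mm [-32.0, -34.0, -35.0, -34.0, -32.0, -28.0, -22.0, -17.0, -11.0, -7.0, -3.0, -1.0, -0.0, 0.0]
tilt deg [-0.0, 0.69, 1.11, 1.3, 1.29, 1.13, 0.86, 0.53, 0.19, -0.13, -0.37, -0.5, -0.45, -0.2, 0.31]
0.17 0.01 0 0 -0.7 -0.01 0;0.11 -0.01 0 0 -0.42 0 0;0.05 0 0 0 -0.18 0 0;0.02 0 0 0 0.01 0 0;-0.01 -0.01 -0.01 0 0.16 0 0;-0.03 -0.01 0 0 0.27 0.01 0;-0.02 -0.01 0 0 0.32 0 0;0 -0.02 0 0 0.35 0 0;0.02 -0.02 0 0 0.31 0.01 0;0.06 -0.02 0 0 0.25 0.01 0;0.11 -0.03 0 0 0.12 0 0;0.17 -0.04 0.01 0 -0.04 0.01 0;0.26 -0.04 0 0 -0.25 0.01 0;0.34 -0.04 0 0 -0.51 0.01 0
next t0 1.4000000000000001
```

Call:
{"fn": "move_arm", "kwargs": {"rows": "0.17 0.01 0 0 -0.7 -0.01 0;0.11 -0.01 0 0 -0.42 0 0;0.05 0 0 0 -0.18 0 0;0.02 0 0 0 0.01 0 0;-0.01 -0.01 -0.01 0 0.16 0 0;-0.03 -0.01 0 0 0.27 0.01 0;-0.02 -0.01 0 0 0.32 0 0;0 -0.02 0 0 0.35 0 0;0.02 -0.02 0 0 0.31 0.01 0;0.06 -0.02 0 0 0.25 0.01 0;0.11 -0.03 0 0 0.12 0 0;0.17 -0.04 0.01 0 -0.04 0.01 0;0.26 -0.04 0 0 -0.25 0.01 0;0.34 -0.04 0 0 -0.51 0.01 0"}}

```text
time_s: 8.55
eef_pos: [0.4993, -0.225, 0.272]
eef_rot: [0.002, 0.778, 0.628, -0.002]
wrist_force: [-0.2, 0.0, -7.2]
opening: 0.272
```

```bash
python3 -c "
from h import *
look('7',('side',)); look('7b',('side',))"
```

```text
side t 8.55 x 0.0058 (2337, 2169) tilt deg(+y low) 0.343 p [ 0.4993 -0.225   0.272 ]
side t 8.6 x 0.0069 (2322, 2160) tilt deg(+y low) 0.349 p [ 0.4994 -0.2243  0.272 ]
```

```bash
cat > hop.py <<'E'
# usage: x v bias N frac(0..1 of whole path) [z]
import plan as pl, sys
from h import *
x,v,b,N,fr=[float(q) for q in sys.argv[1:6]]; N=int(N)
p,R,o=pose(); piv=p+R[:,2]*pl.L
S0,E0=pl.S.copy(),pl.E.copy()
yaw=np.arctan2(R[1,0],R[0,0])
pl.YE=pl.YS+(pl.YE-pl.YS)*fr if fr<=1 else pl.YE
pl.E=S0+(E0-S0)*fr; pl.S=piv[:2]; pl.YS=yaw; pl.ZS=piv[2]+pl.L; pl.ZE=float(sys.argv[6]) if len(sys.argv)>6 else .272
print('from',piv,'to',pl.E,'t',o['time_s'])
pl.plan(x,v,b,N,0,N*.1)
E
python3 hop.py .009 .035 -0.12 20 .22
```

```text
from [ 0.49921854 -0.22520284  0.13198907] to [ 0.499628 -0.117912] t 8.65
x traj mm [13.0, 16.0, 19.0, 21.0, 22.0, 23.0, 22.0, 21.0, 19.0, 17.0, 14.0, 11.0, 9.0, 6.0, 4.0, 2.0, 1.0, 0.0, 0.0, -0.0]
tilt deg [0.32, 0.42, 0.5, 0.53, 0.51, 0.46, 0.38, 0.28, 0.17, 0.04, -0.08, -0.2, -0.31, -0.39, -0.45, -0.48, -0.46, -0.4, -0.29, -0.12, 0.08]
0.04 0 0 -0.01 -0.1 0 0;0.09 -0.02 0 0 -0.08 0.01 0;0.2 -0.04 0 0 -0.03 0.01 0;0.33 -0.07 -0.01 0 0.02 0.02 0;0.46 -0.1 0 0.01 0.05 0.02 0;0.61 -0.13 0 0 0.08 0.04 0;0.73 -0.16 -0.01 0 0.1 0.05 0;0.83 -0.19 0 0 0.12 0.05 0;0.91 -0.2 -0.01 0 0.12 0.05 0;0.95 -0.21 0 0 0.12 0.06 0;0.94 -0.21 0 0 0.12 0.06 0;0.92 -0.21 0.01 0 0.11 0.05 0;0.84 -0.19 0 0 0.08 0.05 0;0.74 -0.16 0.01 0 0.06 0.05 0;0.62 -0.14 0 -0.01 0.03 0.04 0;0.48 -0.1 0.01 0 -0.02 0.02 0;0.34 -0.08 0 0 -0.06 0.02 0;0.22 -0.04 0 0 -0.11 0.01 0;0.12 -0.02 0 0 -0.17 0.01 0;0.06 0 0 0 -0.2 0 0
next t0 2.0
```

Call:
{"fn": "move_arm", "kwargs": {"rows": "0.04 0 0 -0.01 -0.1 0 0;0.09 -0.02 0 0 -0.08 0.01 0;0.2 -0.04 0 0 -0.03 0.01 0;0.33 -0.07 -0.01 0 0.02 0.02 0;0.46 -0.1 0 0.01 0.05 0.02 0;0.61 -0.13 0 0 0.08 0.04 0;0.73 -0.16 -0.01 0 0.1 0.05 0;0.83 -0.19 0 0 0.12 0.05 0;0.91 -0.2 -0.01 0 0.12 0.05 0;0.95 -0.21 0 0 0.12 0.06 0;0.94 -0.21 0 0 0.12 0.06 0;0.92 -0.21 0.01 0 0.11 0.05 0;0.84 -0.19 0 0 0.08 0.05 0;0.74 -0.16 0.01 0 0.06 0.05 0;0.62 -0.14 0 -0.01 0.03 0.04 0;0.48 -0.1 0.01 0 -0.02 0.02 0;0.34 -0.08 0 0 -0.06 0.02 0;0.22 -0.04 0 0 -0.11 0.01 0;0.12 -0.02 0 0 -0.17 0.01 0;0.06 0 0 0 -0.2 0 0"}}

```text
time_s: 10.65
eef_pos: [0.4997, -0.1185, 0.272]
eef_rot: [0.001, 0.782, 0.624, -0.001]
wrist_force: [-0.3, 0.7, -6.7]
opening: 0.275
```

```bash
python3 -c "
from h import *
look('8',('side','top')); look('8b',('side','top'));look('8c',('side',))"
```

```text
side t 10.65 x -0.0005 (1862, 1717) tilt deg(+y low) 0.089 p [ 0.4997 -0.1185  0.272 ]
top t 10.7 x -0.003 (76, 21) tilt deg(+y low) 0.097 p [ 0.4997 -0.1184  0.272 ]
side t 10.75 x -0.0004 (1859, 1711) tilt deg(+y low) 0.082 p [ 0.4997 -0.1185  0.272 ]
top t 10.8 x -0.0027 (82, 27) tilt deg(+y low) 0.079 p [ 0.4997 -0.1185  0.272 ]
side t 10.85 x -0.0 (1861, 1715) tilt deg(+y low) 0.074 p [ 0.4997 -0.1186  0.272 ]
```

View pics/side8.png

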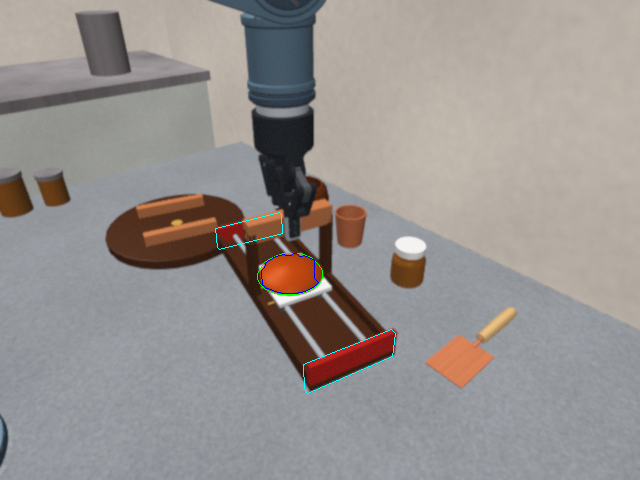

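View pics/top8.png

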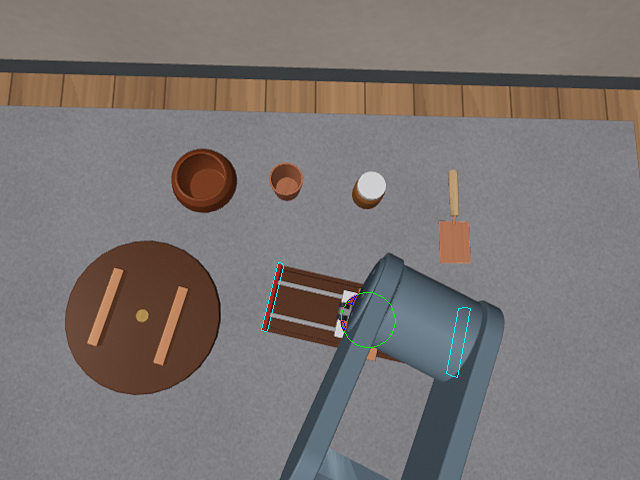

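```bash
python3 hop.py 0 .003 -0.1 20 .48
```

```text
from [ 0.49968256 -0.11874657  0.1320271 ] to [0.500252 0.023892] t 10.9
x traj mm [0.0, 0.0, 0.0, 0.0, 0.0, 0.0, 0.0, 0.0, 0.0, 0.0, 0.0, 0.0, 0.0, -0.0, -0.0, -0.0, -0.0, -0.0, -0.0, 0.0]
tilt deg [0.07, 0.56, 0.93, 1.15, 1.25, 1.23, 1.12, 0.93, 0.69, 0.41, 0.11, -0.19, -0.48, -0.72, -0.92, -1.04, -1.06, -0.98, -0.77, -0.42, 0.05]
0.14 0 0 0.01 -0.49 0 0;0.19 -0.02 0 0 -0.37 0.01 0;0.3 -0.06 0 0 -0.22 0.01 0;0.46 -0.1 -0.01 0 -0.1 0.02 0;0.63 -0.14 -0.02 0 0.02 0.03 0;0.8 -0.19 -0.01 0 0.11 0.04 0;0.96 -0.22 -0.02 0 0.19 0.05 0;1.09 -0.26 -0.02 0 0.24 0.06 0;1.17 -0.28 -0.02 0 0.29 0.06 0;1.22 -0.3 -0.01 0 0.3 0.07 0;1.23 -0.3 0 0 0.3 0.06 0;1.17 -0.28 0.01 0 0.28 0.06 0;1.08 -0.27 0.01 0 0.25 0.06 0;0.96 -0.23 0.01 0 0.19 0.05 0;0.79 -0.19 0.01 0 0.12 0.04 0;0.63 -0.15 0.02 0 0.03 0.03 0;0.46 -0.11 0 0 -0.09 0.03 0;0.3 -0.05 0.01 0 -0.2 0.01 0;0.19 -0.03 0 0 -0.36 0 0;0.13 0 0 0 -0.47 0 0
next t0 2.0
```

Call:
{"fn": "move_arm", "kwargs": {"rows": "0.14 0 0 0.01 -0.49 0 0;0.19 -0.02 0 0 -0.37 0.01 0;0.3 -0.06 0 0 -0.22 0.01 0;0.46 -0.1 -0.01 0 -0.1 0.02 0;0.63 -0.14 -0.02 0 0.02 0.03 0;0.8 -0.19 -0.01 0 0.11 0.04 0;0.96 -0.22 -0.02 0 0.19 0.05 0;1.09 -0.26 -0.02 0 0.24 0.06 0;1.17 -0.28 -0.02 0 0.29 0.06 0;1.22 -0.3 -0.01 0 0.3 0.07 0;1.23 -0.3 0 0 0.3 0.06 0;1.17 -0.28 0.01 0 0.28 0.06 0;1.08 -0.27 0.01 0 0.25 0.06 0;0.96 -0.23 0.01 0 0.19 0.05 0;0.79 -0.19 0.01 0 0.12 0.04 0;0.63 -0.15 0.02 0 0.03 0.03 0;0.46 -0.11 0 0 -0.09 0.03 0;0.3 -0.05 0.01 0 -0.2 0.01 0;0.19 -0.03 0 0 -0.36 0 0;0.13 0 0 0 -0.47 0 0"}}

```text
time_s: 12.9
eef_pos: [0.5003, 0.0241, 0.272]
eef_rot: [0.001, 0.785, 0.619, -0.001]
wrist_force: [-0.6, -0.4, -6.5]
opening: 0.273
```

```bash
python3 -c "
from h import *
look('9',('side',)); look('9b',('side',));look('9c',('side',))"
```

```text
side t 12.9 x -0.0035 (1338, 1208) tilt deg(+y low) 0.092 p [0.5003 0.0241 0.272 ]
side t 12.95 x -0.0038 (1337, 1206) tilt deg(+y low) 0.109 p [0.5004 0.0243 0.272 ]
side t 13.0 x -0.0039 (1336, 1202) tilt deg(+y low) 0.075 p [0.5004 0.0242 0.272 ]
```

View pics/side9.png

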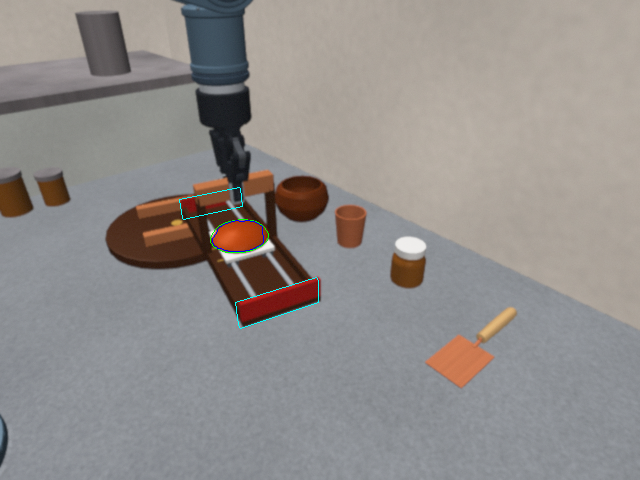

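```bash
python3 hop.py -0.004 -.004 -0.1 20 .74
```

```text
from [0.50029816 0.02399542 0.1319837 ] to [0.500876 0.165696] t 13.05
x traj mm [-4.0, -5.0, -5.0, -6.0, -6.0, -6.0, -6.0, -5.0, -5.0, -4.0, -3.0, -3.0, -2.0, -1.0, -1.0, -1.0, -0.0, -0.0, -0.0, -0.0]
tilt deg [0.06, 0.59, 1.0, 1.24, 1.35, 1.33, 1.22, 1.02, 0.76, 0.46, 0.14, -0.18, -0.48, -0.75, -0.96, -1.09, -1.13, -1.04, -0.82, -0.45, 0.05]
0.15 0 0 0 -0.53 0 0;0.2 -0.03 0 0 -0.41 0.01 0;0.31 -0.06 0 0 -0.24 0.01 0;0.45 -0.1 -0.01 0 -0.11 0.02 0;0.63 -0.15 -0.02 0 0.02 0.04 0;0.79 -0.19 -0.02 0 0.11 0.05 0;0.95 -0.24 -0.02 0 0.2 0.05 0;1.07 -0.27 -0.02 0 0.26 0.06 0;1.16 -0.29 -0.02 0 0.3 0.07 0;1.2 -0.31 -0.01 0.01 0.32 0.07 0;1.2 -0.31 0 0 0.32 0.08 0;1.16 -0.3 0 -0.01 0.31 0.06 0;1.07 -0.28 0.01 0 0.26 0.07 0;0.94 -0.25 0.02 0 0.21 0.05 0;0.79 -0.2 0.01 0 0.13 0.05 0;0.61 -0.15 0.01 0 0.04 0.03 0;0.45 -0.11 0.01 0 -0.08 0.03 0;0.31 -0.06 0.01 0 -0.22 0.01 0;0.19 -0.03 0 0 -0.38 0.01 0;0.14 0 0 0 -0.5 0 0
next t0 2.0
```

Call:
{"fn": "move_arm", "kwargs": {"rows": "0.15 0 0 0 -0.53 0 0;0.2 -0.03 0 0 -0.41 0.01 0;0.31 -0.06 0 0 -0.24 0.01 0;0.45 -0.1 -0.01 0 -0.11 0.02 0;0.63 -0.15 -0.02 0 0.02 0.04 0;0.79 -0.19 -0.02 0 0.11 0.05 0;0.95 -0.24 -0.02 0 0.2 0.05 0;1.07 -0.27 -0.02 0 0.26 0.06 0;1.16 -0.29 -0.02 0 0.3 0.07 0;1.2 -0.31 -0.01 0.01 0.32 0.07 0;1.2 -0.31 0 0 0.32 0.08 0;1.16 -0.3 0 -0.01 0.31 0.06 0;1.07 -0.28 0.01 0 0.26 0.07 0;0.94 -0.25 0.02 0 0.21 0.05 0;0.79 -0.2 0.01 0 0.13 0.05 0;0.61 -0.15 0.01 0 0.04 0.03 0;0.45 -0.11 0.01 0 -0.08 0.03 0;0.31 -0.06 0.01 0 -0.22 0.01 0;0.19 -0.03 0 0 -0.38 0.01 0;0.14 0 0 0 -0.5 0 0"}}

```text
time_s: 15.05
eef_pos: [0.501, 0.1658, 0.272]
eef_rot: [0.0, 0.789, 0.614, -0.001]
wrist_force: [-0.1, -0.1, -6.9]
opening: 0.271
```

```bash
python3 -c "
from h import *
look('10',('side',)); look('10b',('side','top'));look('10c',('side',))"
```

```text
side t 15.05 x -0.0036 (987, 864) tilt deg(+y low) 0.084 p [0.501  0.1658 0.272 ]
side t 15.1 x -0.0041 (988, 855) tilt deg(+y low) 0.1 p [0.501 0.166 0.272]
top t 15.15 x -0.0015 (738, 627) tilt deg(+y low) 0.065 p [0.501  0.1659 0.272 ]
side t 15.2 x -0.005 (987, 853) tilt deg(+y low) 0.052 p [0.501  0.1658 0.272 ]
```

View pics/side10.png

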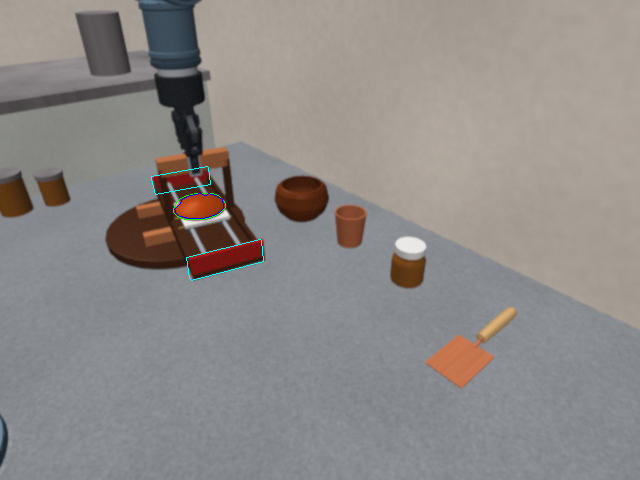

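View pics/top10b.png

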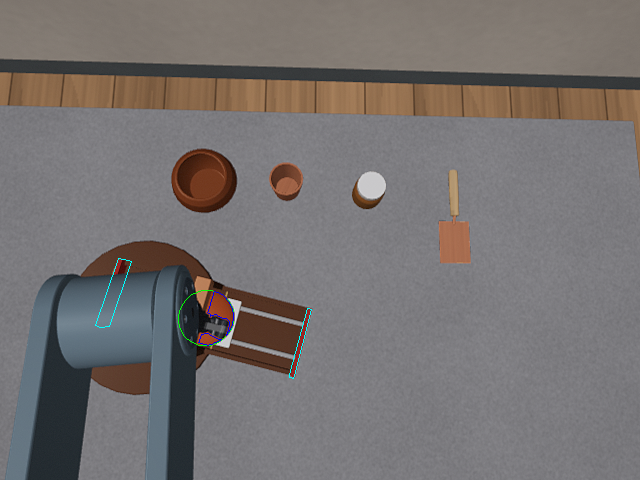

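```bash
python3 hop.py -0.005 -.007 -0.1 20 1
```

```text
from [0.50092524 0.16566802 0.13201573] to [0.5015 0.3075] t 15.25
x traj mm [-6.0, -7.0, -7.0, -8.0, -8.0, -8.0, -8.0, -7.0, -7.0, -6.0, -5.0, -4.0, -3.0, -2.0, -1.0, -1.0, -0.0, -0.0, -0.0, 0.0]
tilt deg [0.05, 0.6, 1.02, 1.28, 1.39, 1.38, 1.26, 1.06, 0.8, 0.49, 0.16, -0.17, -0.48, -0.76, -0.98, -1.11, -1.15, -1.07, -0.85, -0.46, 0.05]
0.15 0 0 0 -0.56 0 0;0.21 -0.03 0 0 -0.42 0.01 0;0.31 -0.06 0 0 -0.25 0.01 0;0.46 -0.11 -0.01 0 -0.12 0.02 0;0.62 -0.16 -0.02 0 0.02 0.04 0;0.79 -0.2 -0.02 0 0.11 0.04 0;0.94 -0.25 -0.02 0.01 0.2 0.05 0;1.07 -0.29 -0.02 0 0.27 0.06 0;1.15 -0.31 -0.02 0 0.31 0.07 0;1.2 -0.33 -0.01 0 0.32 0.07 0;1.2 -0.33 0 0 0.34 0.07 0;1.15 -0.31 0 0 0.31 0.06 0;1.06 -0.3 0.01 0 0.28 0.06 0;0.94 -0.25 0.02 0 0.21 0.06 0;0.78 -0.22 0.01 -0.01 0.14 0.04 0;0.62 -0.16 0.01 0 0.04 0.03 0;0.45 -0.11 0.01 0 -0.09 0.03 0;0.3 -0.07 0.01 0 -0.22 0.01 0;0.2 -0.03 0 0 -0.38 0.01 0;0.14 0 0 0 -0.52 0 0
next t0 2.0
```

Call:
{"fn": "move_arm", "kwargs": {"rows": "0.15 0 0 0 -0.56 0 0;0.21 -0.03 0 0 -0.42 0.01 0;0.31 -0.06 0 0 -0.25 0.01 0;0.46 -0.11 -0.01 0 -0.12 0.02 0;0.62 -0.16 -0.02 0 0.02 0.04 0;0.79 -0.2 -0.02 0 0.11 0.04 0;0.94 -0.25 -0.02 0.01 0.2 0.05 0;1.07 -0.29 -0.02 0 0.27 0.06 0;1.15 -0.31 -0.02 0 0.31 0.07 0;1.2 -0.33 -0.01 0 0.32 0.07 0;1.2 -0.33 0 0 0.34 0.07 0;1.15 -0.31 0 0 0.31 0.06 0;1.06 -0.3 0.01 0 0.28 0.06 0;0.94 -0.25 0.02 0 0.21 0.06 0;0.78 -0.22 0.01 -0.01 0.14 0.04 0;0.62 -0.16 0.01 0 0.04 0.03 0;0.45 -0.11 0.01 0 -0.09 0.03 0;0.3 -0.07 0.01 0 -0.22 0.01 0;0.2 -0.03 0 0 -0.38 0.01 0;0.14 0 0 0 -0.52 0 0"}}

```text
time_s: 17.25
eef_pos: [0.5015, 0.3076, 0.272]
eef_rot: [0.001, 0.793, 0.609, -0.001]
wrist_force: [0.4, -0.7, -7.5]
opening: 0.271
```

```bash
python3 -c "
from h import *
look('11',('side',)); look('11b',('side','top'));look('11c',('side',))"
```

```text
side t 17.25 x -0.0012 (738, 642) tilt deg(+y low) 0.096 p [0.5015 0.3076 0.272 ]
side t 17.3 x -0.0013 (737, 645) tilt deg(+y low) 0.111 p [0.5016 0.3078 0.272 ]
top t 17.35 x 0.0001 (1248, 1175) tilt deg(+y low) 0.076 p [0.5016 0.3078 0.272 ]
side t 17.4 x -0.0018 (744, 640) tilt deg(+y low) 0.065 p [0.5016 0.3077 0.272 ]
```

View pics/side11.png

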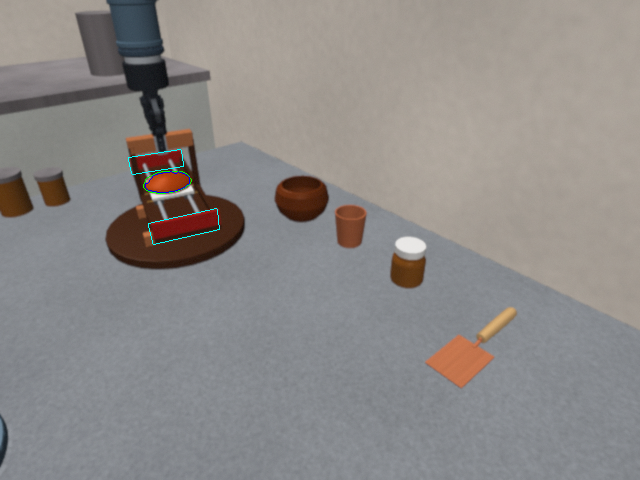

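View pics/top11b.png

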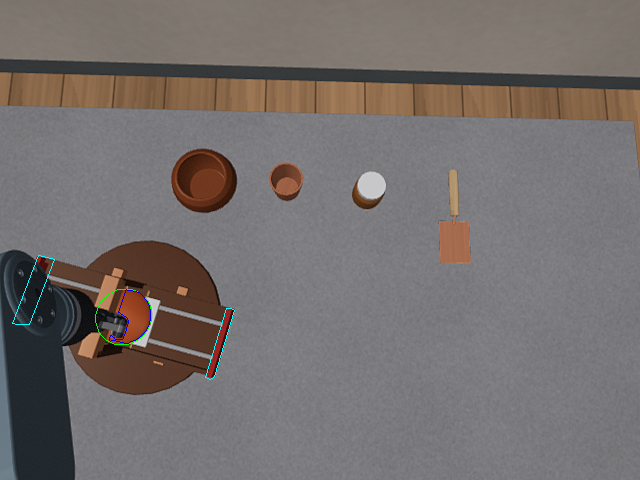

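Call:
{"fn": "move_arm", "kwargs": {"rows": "0 0 0 0 0 0 0;0 0 0 0 0 0 0;0 0 0 0 0 0 0;0 0 0 0 0 0 0;0 0 0 0 0 0 0;0 0 0 0 0 0 0;0 0 0 0 0 0 0;0 0 0 0 0 0 0"}}

```text
time_s: 18.25
eef_pos: [0.5015, 0.3077, 0.272]
eef_rot: [0.0, 0.793, 0.609, -0.0]
wrist_force: [-0.2, 0.2, -6.4]
opening: 0.27
```

```bash
python3 -c "
from h import *
look('12',('side','top'));look('12b',('side',))"
```

```text
side t 18.25 x -0.0072 (753, 641) tilt deg(+y low) 0.05 p [0.5015 0.3077 0.272 ]
top t 18.3 x -0.0053 (1411, 1347) tilt deg(+y low) 0.05 p [0.5015 0.3077 0.272 ]
side t 18.35 x -0.0079 (748, 631) tilt deg(+y low) 0.05 p [0.5015 0.3077 0.272 ]
```

```bash
python3 hop.py -0.008 -.008 -0.085 14 1
```

```text
from [0.50147016 0.30757014 0.13201685] to [0.5015 0.3075] t 18.4
x traj mm [-9.0, -9.0, -9.0, -9.0, -8.0, -7.0, -6.0, -4.0, -3.0, -2.0, -1.0, -0.0, -0.0, 0.0]
tilt deg [0.05, 0.22, 0.32, 0.36, 0.36, 0.31, 0.24, 0.15, 0.06, -0.02, -0.09, -0.12, -0.11, -0.05, 0.09]
0.04 0 0 0 -0.17 0 0;0.03 0 0 0 -0.1 0 0;0.01 0 0 0 -0.04 0 0;-0.01 0 0 0 0 0 0;-0.01 0 0 0 0.05 0 0;-0.02 0 0 0 0.07 0 0;-0.02 0 0 0 0.09 0 0;-0.02 0 0 0 0.09 0 0;-0.02 0 0 0 0.08 0 0;-0.02 0.01 0 0 0.07 0 0;-0.01 0 0 0 0.03 0 0;0 0 0 0 -0.01 0 0;0.02 0 0 0 -0.06 0 0;0.03 0 0 0 -0.13 0 0
next t0 1.4000000000000001
```

Call:
{"fn": "move_arm", "kwargs": {"rows": "0.04 0 0 0 -0.17 0 0;0.03 0 0 0 -0.1 0 0;0.01 0 0 0 -0.04 0 0;-0.01 0 0 0 0 0 0;-0.01 0 0 0 0.05 0 0;-0.02 0 0 0 0.07 0 0;-0.02 0 0 0 0.09 0 0;-0.02 0 0 0 0.09 0 0;-0.02 0 0 0 0.08 0 0;-0.02 0.01 0 0 0.07 0 0;-0.01 0 0 0 0.03 0 0;0 0 0 0 -0.01 0 0;0.02 0 0 0 -0.06 0 0;0.03 0 0 0 -0.13 0 0"}}

```text
time_s: 19.8
eef_pos: [0.5016, 0.3077, 0.272]
eef_rot: [0.0, 0.793, 0.609, -0.001]
wrist_force: [1.2, -0.4, -7.4]
opening: 0.272
```

```bash
python3 -c "
from h import *
look('13',('side','top'));look('13b',('side',))"
```

```text
side t 19.8 x -0.0038 (742, 638) tilt deg(+y low) 0.088 p [0.5016 0.3077 0.272 ]
top t 19.85 x -0.0032 (1344, 1265) tilt deg(+y low) 0.095 p [0.5016 0.3077 0.272 ]
side t 19.9 x -0.0058 (744, 630) tilt deg(+y low) 0.083 p [0.5016 0.3078 0.272 ]
```

```bash
python3 hop.py -0.005 -.007 -0.1 14 1
```

```text
from [0.50154567 0.30752974 0.1319935 ] to [0.5015 0.3075] t 19.95
x traj mm [-6.0, -6.0, -6.0, -6.0, -6.0, -5.0, -4.0, -3.0, -2.0, -1.0, -1.0, -0.0, -0.0, 0.0]
tilt deg [0.08, 0.2, 0.28, 0.31, 0.3, 0.27, 0.22, 0.15, 0.09, 0.03, -0.02, -0.04, -0.04, 0.01, 0.1]
0.03 0 0 0 -0.12 0 0;0.02 0 0 0 -0.07 0 0;0 0 0 0 -0.03 0 0;0 0 0 0 0 0 0;-0.01 0 0 0 0.03 0 0;-0.01 0 0 0 0.06 0 0;-0.01 0 0 0 0.06 0 0;-0.02 0 0 0 0.06 0 0;-0.02 0 0 0 0.06 0 0;-0.01 0 0 0 0.05 0 0;0 0 0 0 0.03 0 0;0 0 0 0 -0.01 0 0;0.01 0 0 0 -0.04 0 0;0.02 0 0 0 -0.1 0 0
next t0 1.4000000000000001
```

Call:
{"fn": "move_arm", "kwargs": {"rows": "0.03 0 0 0 -0.12 0 0;0.02 0 0 0 -0.07 0 0;0 0 0 0 -0.03 0 0;0 0 0 0 0 0 0;-0.01 0 0 0 0.03 0 0;-0.01 0 0 0 0.06 0 0;-0.01 0 0 0 0.06 0 0;-0.02 0 0 0 0.06 0 0;-0.02 0 0 0 0.06 0 0;-0.01 0 0 0 0.05 0 0;0 0 0 0 0.03 0 0;0 0 0 0 -0.01 0 0;0.01 0 0 0 -0.04 0 0;0.02 0 0 0 -0.1 0 0"}}

```text
time_s: 21.35
eef_pos: [0.5016, 0.3076, 0.272]
eef_rot: [0.001, 0.793, 0.609, -0.001]
wrist_force: [-0.5, 0.2, -6.4]
opening: 0.268
```

```bash
python3 -c "
from h import *
look('14',('side','top'));look('14b',('side',))"
```

```text
side t 21.35 x -0.0013 (740, 646) tilt deg(+y low) 0.108 p [0.5016 0.3076 0.272 ]
top t 21.4 x 0.0003 (1243, 1174) tilt deg(+y low) 0.109 p [0.5016 0.3077 0.2721]
side t 21.45 x -0.0017 (740, 646) tilt deg(+y low) 0.104 p [0.5016 0.3077 0.272 ]
```

Call:
{"fn": "move_arm", "kwargs": {"rows": "0 0 0.1 0 0 0 0;0 0 0.2 0 0 0 0;0 0 0.3 0 0 0 0;0 0 0.4 0 0 0 0;0 0 0.4 0 0 0 0;0 0 0.4 0 0 0 0;0 0 0.4 0 0 0 0;0 0 0.3 0 0 0 0;0 0 0.3 0 0 0 0;0 0 0.2 0 0 0 0;0 0 0.1 0 0 0 0;0 0 0 0 0 0 0"}}

```text
time_s: 22.7
eef_pos: [0.5015, 0.3076, 0.2409]
eef_rot: [0.001, 0.793, 0.609, -0.001]
wrist_force: [-0.1, -0.1, -7.3]
opening: 0.269
```

```bash
python3 -c "
from h import *
look('15',('side','top'));look('15b',('side',))"
```

```text
side t 22.7 x -0.0034 (750, 638) tilt deg(+y low) 0.106 p [0.5015 0.3076 0.2409]
top t 22.75 x -0.0011 (1148, 1077) tilt deg(+y low) 0.097 p [0.5016 0.3076 0.2411]
side t 22.8 x -0.0032 (745, 622) tilt deg(+y low) 0.091 p [0.5016 0.3076 0.2412]
```

View pics/top15.png

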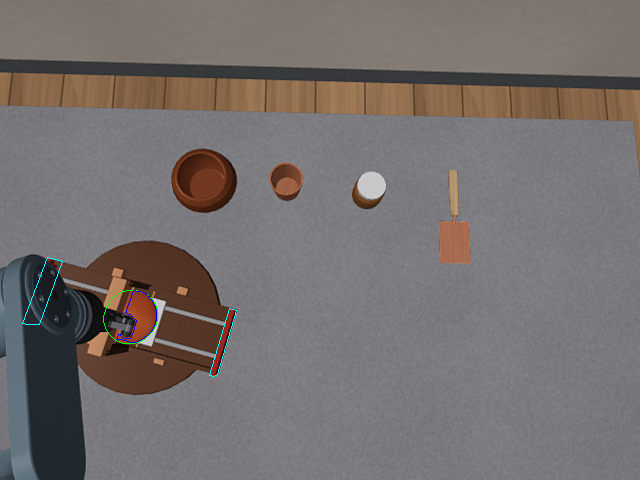

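View pics/side15.png

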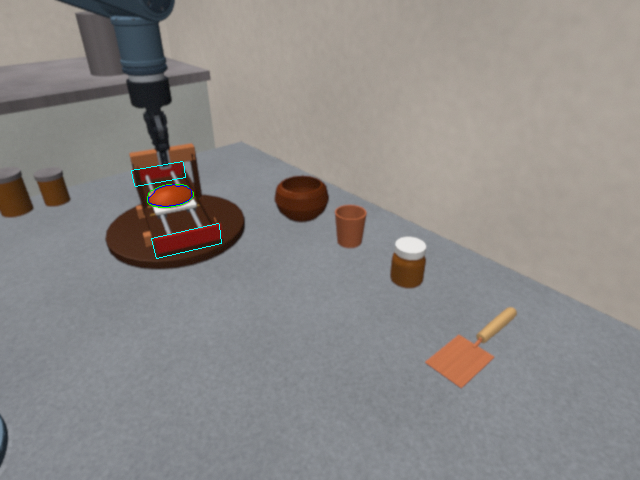

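Call:
{"fn": "move_arm", "kwargs": {"rows": "0 0 0.1 0 0 0 0;0 0 0.15 0 0 0 0;0 0 0.15 0 0 0 0;0 0 0.13 0 0 0 0;0 0 0.1 0 0 0 0;0 0 0.1 0 0 0 0;0 0 0.06 0 0 0 0;0 0 0 0 0 0 0"}}

```text
time_s: 23.65
eef_pos: [0.5015, 0.3076, 0.233]
eef_rot: [0.001, 0.793, 0.609, -0.001]
wrist_force: [0.3, -0.2, -7.6]
opening: 0.276
```

```bash
python3 -c "
from h import *
print(pose()[2]['wrist_force']);look('16',('side','top'))"
```

```text
[ 0.34587321 -0.24708254 -7.61299372]
side t 23.65 x -0.0036 (751, 645) tilt deg(+y low) 0.107 p [0.5015 0.3076 0.233 ]
top t 23.7 x -0.0013 (1125, 1059) tilt deg(+y low) 0.103 p [0.5015 0.3076 0.2331]
```

Not in contact yet; lower in 0.5 mm steps.

Call:
{"fn": "move_arm", "kwargs": {"rows": "0 0 0.05 0 0 0 0;0 0 0.05 0 0 0 0;0 0 0.05 0 0 0 0;0 0 0 0 0 0 0"}}

```text
time_s: 24.15
eef_pos: [0.5016, 0.3077, 0.2328]
eef_rot: [0.001, 0.793, 0.609, -0.0]
wrist_force: [-4.9, -0.9, 3.7]
opening: 0.27
```

```bash
python3 -c "
from h import *
look('17',('side',));look('17b',('side','top'));print(pose()[2]['wrist_force'])"
```

```text
side t 24.15 x -0.0039 (749, 640) tilt deg(+y low) 0.085 p [0.5016 0.3077 0.2328]
side t 24.2 x -0.0037 (751, 647) tilt deg(+y low) 0.085 p [0.5016 0.3077 0.2328]
top t 24.25 x -0.0014 (1126, 1060) tilt deg(+y low) 0.084 p [0.5016 0.3077 0.2328]
[-4.53440872 -3.05187124  3.07575524]
```

Call:
{"fn": "move_arm", "kwargs": {"rows": "0 0 0 0 0 0 0.4;0 0 0 0 0 0 0.6;0 0 0 0 0 0 1;0 0 0 0 0 0 1;0 0 0 0 0 0 1;0 0 0 0 0 0 1"}}

```text
time_s: 24.9
eef_pos: [0.5016, 0.3076, 0.2316]
eef_rot: [0.001, 0.793, 0.609, -0.001]
wrist_force: [0.2, -0.1, -0.4]
opening: 0.999
```

```bash
python3 -c "
from h import *
look('18',('side',));look('18b',('top',));p,R,o=pose();print(o['wrist_force'],o['opening'])"
```

```text
side t 24.9 x -0.001 (748, 634) tilt deg(+y low) 0.097 p [0.5016 0.3076 0.2316]
top t 24.95 x -0.001 (858, 790) tilt deg(+y low) 0.098 p [0.5016 0.3076 0.2316]
[ 0.05565745 -0.02902571  0.19100132] 0.999129314720213
```

View pics/side18.png

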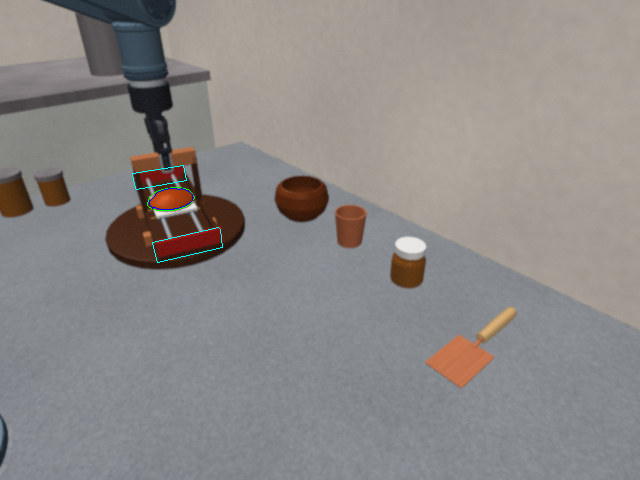

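Released and at rest. Retreat straight up and then sideways for a clear check.

Call:
{"fn": "move_arm", "kwargs": {"rows": "0 0 -1 0 0 0 1;0 0 -2 0 0 0 1;0 0 -3 0 0 0 1;0 0 -3 0 0 0 1;0 0 -3 0 0 0 1;0 -4 -1 0 0 0 1;0 -4 0 0 0 0 1;0 0 0 0 0 0 1"}}

```text
time_s: 25.8
eef_pos: [0.421, 0.3298, 0.3632]
eef_rot: [0.0, 0.792, 0.61, -0.0]
wrist_force: [-0.1, -0.1, -0.2]
opening: 0.995
```

Run:
```python
from h import *
import h
fp,fR,_=pose(); o=None
T=Ro.from_matrix(fR)
for k in range(3):
    for c in('side','top'):
        r=ctrl.camera(c); p=np.array([.5016,.3076,.2327]); yaw=np.radians(75)
        R=np.array([[np.cos(yaw),np.sin(yaw),0],[np.sin(yaw),-np.cos(yaw),0],[0,0,-1.]])
        print(c,est(r,p,R,f'pics/{c}19_{k}.png'))
print(fp,pose()[2]['time_s'])
```

```text
side (np.float64(-0.0032755057275163503), 746, 637, 694)
top (np.float64(-0.0014268833807394197), 1393, 1360, 2303)
side (np.float64(-0.0034184019370459076), 747, 636, 694)
top (np.float64(-0.0014449159458135008), 1392, 1358, 2303)
side (np.float64(-0.003127277191259407), 744, 633, 694)
top (np.float64(-0.0014466149448753435), 1391, 1356, 2303)
[0.42097053 0.32976043 0.36319065] 26.1
```

View pics/top19_2.png

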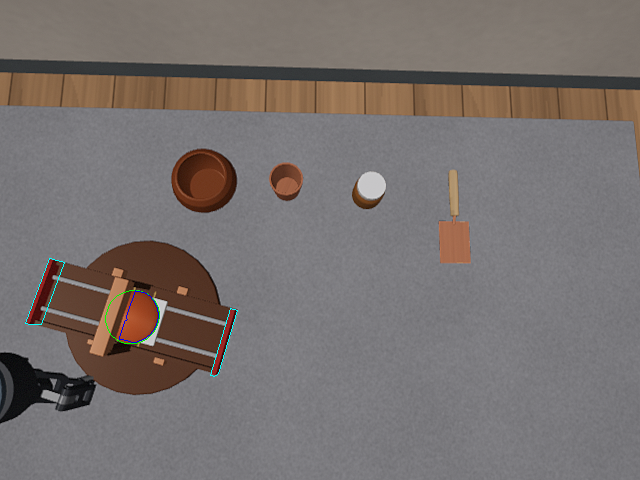

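View pics/side19_2.png

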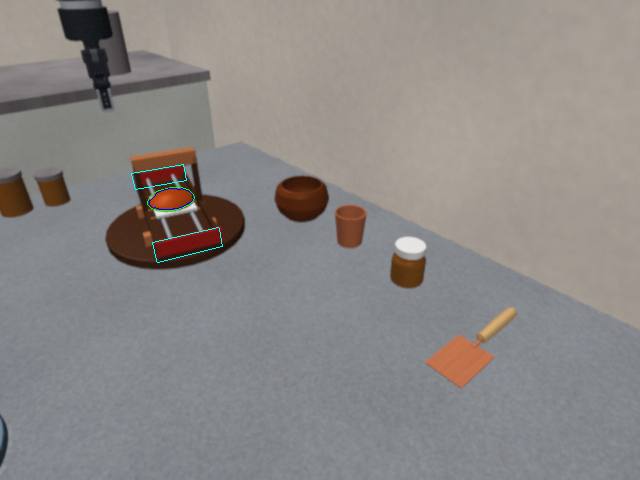

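The tray outline matches the images: it is centred, square across the rests and the carriage is still, so I'm handing in.

```bash
python3 -c "
from bench import ctrl
print(ctrl.hand_in())"
```

```text
the job is handed in; nothing more can be done
None
```

The tray is on the two cedar rests, let go, and the job is handed in at about 26 s of the 64 s allowed; `hand_in` reports no verdict.

- **Carry:** I gripped the tray by its bridge handle and lifted it with a slight counter-tilt, which brought the carriage to the middle. I then carried it over in stages, correcting from the cameras at each stop. The tool never tilted more than about 1.5°, and the largest carriage offset measured after lift-off was 46 mm.
- **Balance:** I held the tray above the rests with its underside at about 94 mm for a little over 4 s (17.25 to about 21.5 s). Every reading in that time put the carriage within 8 mm of the middle.
- **Placing:** I lowered it until the wrist force showed contact, opened the gripper and backed away.
- **Last checks:**
  - In both cameras, the tray outline drawn at the intended place and heading lies on the real rims, so it is centred and square to within a few millimetres.
  - The carriage stood still at −1 mm (top camera) to −3 mm (side camera).
  - The wrist force was near zero with the arm clear.
  - The bowl, jar, cup and spatula look unmoved in the pictures.
- **Disagreement:** The two cameras differed by about 2 mm on the carriage position through the final stages, which is small against the limits. No check failed.

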